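# Load the sample carrier in rack order

## Task

Load the four sample tubes from the magenta bench rack into the pale-grey sample carrier behind the control vial, keeping their order: the tube next to the rack's loop handle goes into the pocket next to the control vial, and so on along the row to the last. Lower each tube upright and fully home in its pocket, don't drop it in or tip it over, and leave the control vial and the jar of forceps where they stand.

Things in the scene. Friction and masses are not known exactly. Their poses are not given: they have to be found in the camera images.
- tube1_mid (a point): Sample tube 1, at the start the one next to the magenta rack's white loop handle. All four tubes look alike: capped 50 ml conical tube, frosted white, 115 mm long, 50 g; body 29 mm diameter, 16 mm cone at the bottom down to a 7 mm flat tip; red ribbed screw cap, 36 mm diameter, over the top 16 mm. Point: the tube's centre, half-way up; z up the tube, x and y mean nothing.
- tube2_mid (a point): Sample tube 2, at the start second from the rack's loop handle. Same tube, same point. The fixed magenta plastic rack is 216 mm long, 52 wide, 75 high, with one row of four holes at 50 mm pitch and a white loop at one end; it stands to the left or right, turned to any angle. The row's direction is the line from tube 1 to tube 4.
- tube3_mid (a point): Sample tube 3, at the start third from the rack's loop handle. Same tube, same point. In the rack each tube stands upright, tip 9 mm and cap top 124 mm above the bench, so its upper 49 mm shows above the rack; it lifts straight up and out.
- tube4_mid (a point): Sample tube 4, at the start farthest from the rack's loop handle. Same tube, same point. Only 14 mm lie between neighbouring caps (in the rack, and later in the carrier), so grip across the row, fingers on the rack's two long sides, at the cap or just below it.
- pocket1 (a point): Pocket for tube 1 in the fixed pale-grey sample carrier: the empty one next to the amber control vial. Point: centre of the round 38 mm hole in the carrier's flat top face, 75 mm above the bench; x along the row towards the carrier's black tab, z up. Fully home, a tube's centre is 9 mm below this point, its tip 67 mm below it, its cap top 49 mm above it.
- pocket2 (a point): Pocket for tube 2: the next one along from pocket 1, away from the black tab; same kind of point. The carrier is 266 mm long, 50 wide, 75 high: one row of five pockets at 50 mm pitch, a black grip tab at one end, the control vial in the pocket beside the tab. It stands on the other side from the rack, turned to any angle.
- pocket3 (a point): Pocket for tube 3: the next one along from pocket 2; same kind of point. Inside the carrier, 57 mm below its top face, a lower plate has a 20 mm hole under each pocket: the tube's point sits in it, and the tube then stands upright by itself. At the top face there is 4 mm of play all round the tube.
- pocket4 (a point): Pocket for tube 4: the last, at the end away from the black tab; same kind of point.
- control_mid (a point): The control vial, to be left where it is: a small amber glass vial with an aluminium crimp cap, 28 mm diameter, 84 mm high, 40 g, standing upright in the carrier's first pocket, beside the black tab; its top is about 27 mm above the carrier's top face. The point is its centre, half-way up.
- jar_mid (a point): A clear glass jar holding upright forceps and a spatula, to be left where it is: 66 mm diameter, 104 mm high, the tools reaching 147 mm above the bench; 0.35 kg, loose on the bench near the middle, between the two racks or just beyond them. The point is the glass jar's centre, 52 mm above the bench.
There are look-alikes about, which are no part of the job. What is shaped like the part that bears tube4_mid but yellow is not meant. Leave any green look-alike of the part that bears tube3_mid alone.

How it is judged:
By the outcome, as a careful person would: the job done as asked, in the order asked, and still so for the second after the job is handed in, with the robot touching nothing.
It also fails if it takes over 106 s, if anything falls off the work surface, if the arm or the gripper's body presses on something with over 40 N, if the wrist force passes 120 N, or if a joint passes its speed limit or range.

## Robot

A 7-joint arm with a two-finger parallel gripper is mounted at the origin on the work surface. World frame = base frame: x ahead of the robot, y to its left, z up, the work surface at z = 0. Lengths are in m, angles in rad, forces in N, time in s.
With the tool pointing down it reaches from about 0.425 to 0.875 m from the base axis. Payload 8.4 kg.
Tool frame: the origin (TCP) lies on the centre line of the jaws, within the pads' length; the fingertips stand 14 mm ahead of it and the grasp point (between the pads) lies 5 mm behind it (ctrl.nose_length is the distance from the TCP to the fingertips, in m); z points along the fingers, y is the direction in which the jaws open and shut (so a half turn about z gives the same grasp; the last joint's range is limited). The gripper opens to 87 mm and grips with 3 to 60 N. Pads are 19 mm wide; open, the fingers measure 117 mm over their backs; the gripper's body (75 mm by 190 mm) begins 51 mm behind the grasp point.
Start: joints at [1.122, 0.333, 0.04, 1.465, -0.013, 1.343, -0.059], TCP at [0.223, -0.611, 0.206] pointing down, gripper open.
Joint ranges: [-2.58, 2.58], [-0.38, 2.09], [-1.3, 1.39], [0.25, 2.4], [-1.5, 4.64], [0.08, 2.09], [-2.65, 2.65]. Speed limits (rad/s): [2.22, 2.22, 2.79, 2.79, 3.14, 3.14, 3.14].

## Interface

Orientations are given as a rotation vector (axis times angle).
In Python, from rig import ctrl, vision gives the robot as it stands. The module is installed in compiled form; this text tells all that it offers.
- The arm moves only by the shell command python3 -m inch 'ROWS' [FORCE]. ROWS is JSON, a list of rows, each a list of 7 numbers: the turn, a rotation vector about the world's x, y, z in rad, then the shift along the world's x, y, z in cm, then the opening, from 0 (shut) to 1 (fully open). In form: [[rx, ry, rz, dx, dy, dz, fingers], ...]. A call has 1 to 12 rows; each row is the pose to reach, as a shift and turn from the pose commanded when the call began; what a row does not reach only later rows make up. A row lasts 1/12 s, in which the tool goes at most 41.7 mm and 7.16 degrees, less where a joint would pass 70% of its speed; a pose out of reach is approached as far as the arm can. A call with a gripper value outside its range is refused whole. The fingers move at their own pace and stop on an object; FORCE is the grip in N (left out, the last holds). Time passes only in rows, so rows that repeat a pose let the fingers close. It gives the time, the measured TCP pose, the force and the opening at its end, in the units of the state.
- ctrl.observe(): the state, without advancing time (a new reading comes with each control period).
- vision.snapshot(name): name is "scene" or "side" or "wrist"; returns a dict with "frame" (420x560x3 uint8, blue, green, red), "z_map" (420x560 float32, m along the optical axis (not along the pixel's ray), 0 where there is no reading), "K" (3x3 intrinsics, pixels), "T" (4x4, takes a point from camera to world coordinates). Camera axes: x right, y up, looking along -z (the intrinsics and any distortion apply to the point x, -y, -z); pixel columns grow to the right and rows downward; lengths in m; the calibration is good to about 2 mm. A picture is of the moment at which its call begins.
- ctrl.hand_in(): hands the job in, once; it reports no verdict.
The state is a dict: "time_s": time; "joints": joint angles; "joint_vel": joint speeds; "tau": joint torques, N m; "tool_pos": TCP position; "orientation": TCP orientation; "contact_force": force on the tool from outside, world axes, zero at the start; "moment": the same for the moment, N m; "finger_gap": finger opening in m.
Only numpy, scipy, OpenCV 4.12 (cv2) and the standard library are available. Lean on these libraries where they do the work, as an engineer would, in place of code of your own. Each camera call takes 0.05 s, during which the arm holds its last target. There are 200 camera calls.

## Working session

There is one attempt and no reset: what is moved stays moved. The work goes in short steps, Python scripts to look and compute and a shell command to move; the robot and the scene stay as the last step left them, time stands still between calls to the robot, and variables do not carry over. Pictures are saved under pics/ and viewed, about 12 in all and at most 16, crops included, and the job is handed in when it is done.

```bash
mkdir -p pics; cat > h.py <<'E'
import numpy as np, cv2
from rig import ctrl, vision
def snap(n,f=None):
    s=vision.snapshot(n)
    if f: cv2.imwrite('pics/'+f,s['frame'])
    return s
def cloud(s):
    z=s['z_map'];K=s['K'];v,u=np.mgrid[:z.shape[0],:z.shape[1]]
    p=np.stack([(u-K[0,2])/K[0,0]*z,-(v-K[1,2])/K[1,1]*z,-z],-1)
    return p@s['T'][:3,:3].T+s['T'][:3,3]
def ray(s,u,v,h):
    K=s['K'];d=s['T'][:3,:3]@np.array([(u-K[0,2])/K[0,0],-(v-K[1,2])/K[1,1],-1]);o=s['T'][:3,3]
    return o+d*(h-o[2])/d[2]
E
python3 - <<'E'
from h import *
a=snap('scene','a.png');b=snap('side','b.png')
for s in(a,b): print(s['K'].round(1).tolist(),s['T'].round(3).tolist(),[k for k in s])
o=ctrl.observe();print(o['time_s'],o['tool_pos'],o['orientation'],o['finger_gap'])
E
```

```text
[[431.9, 0.0, 275.0], [0.0, 431.9, 214.5], [0.0, 0.0, 1.0]] [[-0.769, -0.481, 0.42, 0.907], [0.639, -0.566, 0.521, 0.471], [-0.013, 0.669, 0.743, 0.681], [0.0, 0.0, 0.0, 1.0]] ['frame', 'z_map', 'K', 'T']
[[431.6, 0.0, 276.5], [0.0, 431.6, 211.0], [0.0, 0.0, 1.0]] [[-0.709, 0.37, -0.6, 0.068], [-0.705, -0.354, 0.615, 0.514], [0.014, 0.859, 0.512, 0.481], [0.0, 0.0, 0.0, 1.0]] ['frame', 'z_map', 'K', 'T']
0.1 [ 0.22256646 -0.61021118  0.20533874] [-3.09222778e+00 -5.46373001e-01  5.78193692e-04] 0.08711503395296259
```

View pics/a.png

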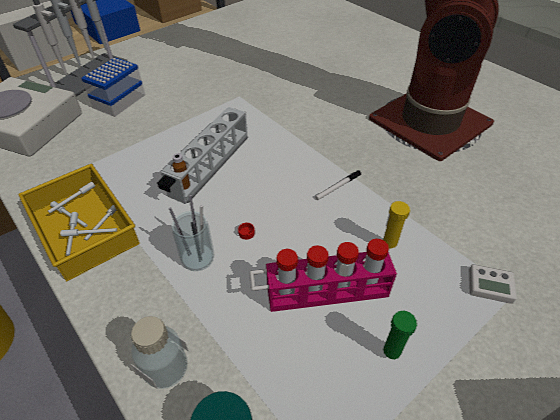

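View pics/b.png

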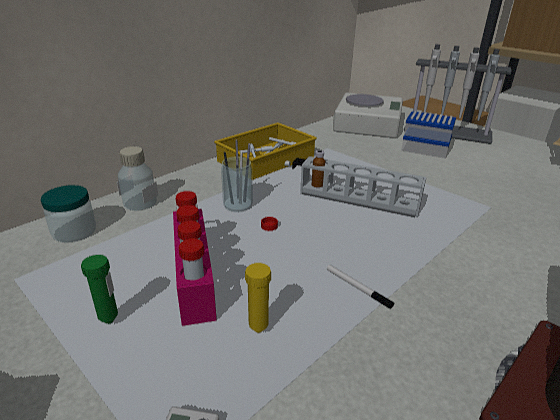

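The scene view shows the magenta rack with its loop on the left, and tube caps at about (287,260), (318,256), (347,252) and (377,249). The carrier runs from the vial and black tab at (178,170) to its far end at (235,115), and the jar is at (193,240). In the side view the caps are at (186,200) to (191,248), and the carrier pockets run from (342,170) to (410,188).

```bash
python3 - <<'E'
from h import *
for n in('scene','side'):
    s=snap(n);P=cloud(s);f=s['frame'].astype(int);B,G,R=f[...,0],f[...,1],f[...,2]
    red=(R>100)&(G<70)&(B<70)&(P[...,2]>.1)&(P[...,2]<.14)
    top=red&(P[...,2]>np.percentile(P[...,2][red],99)-.006)
    print(n,'z99',np.percentile(P[...,2][red],[50,90,99]))
    k,l,st,c=cv2.connectedComponentsWithStats(top.astype('uint8'))
    for i in range(1,k):
        if st[i,4]>25:
            q=P[l==i]; (cx,cy),r=cv2.minEnclosingCircle(q[:,:2].astype('float32')); print('cap',st[i,4],c[i].round(),q.mean(0).round(4),(round(cx,4),round(cy,4)),round(r,4), ray(s,*c[i],.124).round(4))
    roi=np.zeros(red.shape,bool)
    if n=='scene': roi[95:205,150:255]=1
    else: roi[145:220,285:435]=1
    m=roi&(P[...,2]>.068)&(P[...,2]<.082)
    q=P[m]; print('carrier z',np.percentile(q[:,2],[10,50,90]),len(q))
    q2=q[:,:2].astype('float32'); r=cv2.minAreaRect(q2); print(r, cv2.boxPoints(r).round(3).tolist())
    am=roi&(P[...,2]>.09)&(P[...,2]<.12); print('vial',P[am].mean(0) if am.any() else 0, am.sum(), P[am].max(0))
    bl=roi&(f.max(2)<45)&(P[...,2]>.02); print('tab',np.median(P[bl],0),bl.sum())
    mg=(R>120)&(G<70)&(B>70)&(P[...,2]>.068)&(P[...,2]<.082);print('rack',cv2.minAreaRect(P[mg][:,:2].astype('float32')))
    j=(P[...,2]>.085)&(P[...,2]<.16); jr=np.zeros_like(j)
    if n=='scene': jr[195:270,165:215]=1
    else: jr[140:215,218:256]=1
    print('jar',np.median(P[j&jr],0), P[j&jr].min(0),P[j&jr].max(0))
    big=cv2.resize(s['frame'][roi.any(1)][:,roi.any(0)],None,fx=5,fy=5,interpolation=cv2.INTER_CUBIC); cv2.imwrite(f'pics/c_{n}.png',big)
E
```

```text
scene z99 [0.12175889 0.1231045  0.12399776]
cap 268 [378. 247.] [0.5074 0.2413 0.1219] (0.5065, 0.2411) 0.0176 [0.509  0.2422 0.124 ]
cap 276 [348. 250.] [0.5501 0.215  0.1218] (0.5489, 0.2149) 0.0178 [0.5515 0.216  0.124 ]
cap 276 [318. 254.] [0.5923 0.1884 0.1216] (0.5921, 0.188) 0.0172 [0.5937 0.1897 0.124 ]
cap 292 [287. 257.] [0.6347 0.1621 0.122 ] (0.6339, 0.1619) 0.0173 [0.6357 0.1633 0.124 ]
carrier z [0.07038678 0.07389979 0.07575259] 1431
((0.5494018197059631, -0.22480279207229614), (0.2939465641975403, 0.0537070706486702), 22.24459457397461) [[0.40299999713897705, -0.25600001215934753], [0.42399999499320984, -0.3050000071525574], [0.6959999799728394, -0.1940000057220459], [0.675000011920929, -0.14399999380111694]]
vial [ 0.63044481 -0.1889522   0.09928439] 82 [ 0.63986447 -0.18061655  0.10390599]
tab [ 0.67509676 -0.17283078  0.07066853] 212
rack ((0.5758575201034546, 0.2085951268672943), (0.042236413806676865, 0.21500015258789062), 60.55026626586914)
jar [ 0.71121861 -0.00983835  0.09908138] [ 0.6779835  -0.04751685  0.08504324] [0.74188918 0.01671581 0.14725838]
side z9
[... 386 characters left out ...]
 0.124 ]
carrier z [0.07040403 0.07428656 0.07579201] 1259
((0.5480244755744934, -0.22543849050998688), (0.29168403148651123, 0.054983269423246384), 22.496503829956055) [[0.40299999713897705, -0.25600001215934753], [0.42399999499320984, -0.3070000112056732], [0.6930000185966492, -0.19499999284744263], [0.671999990940094, -0.14399999380111694]]
vial [ 0.62566724 -0.18849819  0.09895738] 59 [ 0.63762862 -0.18079677  0.10375954]
tab [ 0.67105941 -0.1723258   0.07131372] 93
rack ((0.567306399345398, 0.20281274616718292), (0.05119910463690758, 0.21034465730190277), 58.43659591674805)
jar [ 0.69705497 -0.01297076  0.098929  ] [ 0.67372608 -0.0482858   0.08500104] [0.73968146 0.01616712 0.1467651 ]
```

View pics/c_scene.png

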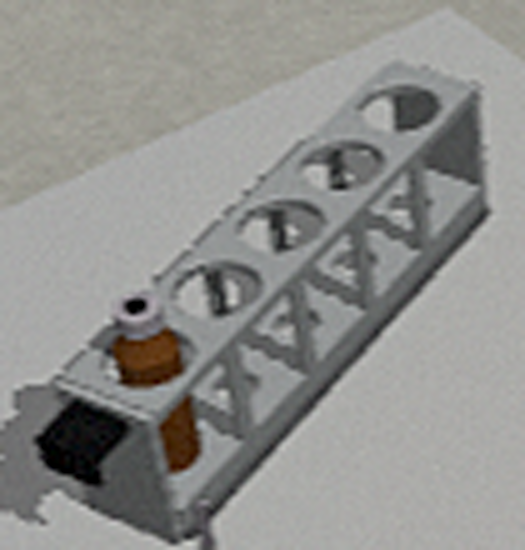

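Tops measure about 0.1235 m for the caps and 0.0755 m for the carrier, so both agree with the text. I'll go over the carrier first for a wrist-camera look.

```bash
python3 -m inch '[[0,0,0,0,0,4,1],[0,0,0.04,4,4,7,1],[0,0,0.04,29.7,37.5,10,1],[0,0,0.04,29.7,37.5,10,1],[0,0,0.04,29.7,37.5,10,1],[0,0,0.04,29.7,37.5,10,1],[0,0,0.04,29.7,37.5,10,1],[0,0,0.04,29.7,37.5,10,1],[0,0,0.04,29.7,37.5,10,1],[0,0,0.04,29.7,37.5,10,1],[0,0,0.04,29.7,37.5,10,1],[0,0,0.04,29.7,37.5,10,1]]'
python3 -m inch '[[0,0,0,0,0,0,1],[0,0,0,0,0,0,1],[0,0,0,0,0,0,1]]'
python3 - <<'E'
from h import *
s=snap('wrist','w1.png');print(s['K'].round(1).tolist(),s['T'].round(3).tolist());print(ctrl.observe()['joints'],ctrl.observe()['tool_pos'])
E
```

```text
time_s: 1.2
tool_pos: [0.504, -0.255, 0.304]
orientation: [3.082, 0.608, 0.0]
contact_force: [1.0, -1.0, 0.1]
finger_gap: 0.0871
time_s: 1.45
tool_pos: [0.5029, -0.2573, 0.3034]
orientation: [3.082, 0.609, -0.001]
contact_force: [-0.3, -0.4, -0.0]
finger_gap: 0.0874
[[349.2, 0.0, 277.9], [0.0, 349.2, 206.0], [0.0, 0.0, 1.0]] [[0.378, 0.885, 0.27, 0.576], [-0.926, 0.362, 0.109, -0.227], [-0.001, -0.292, 0.957, 0.482], [0.0, 0.0, 0.0, 1.0]]
[ 0.63243452  0.14188957 -0.26767311  1.50717904  0.03803884  1.49810652
 -0.81806219] [ 0.50248638 -0.2580558   0.30341162]
```

View pics/w1.png

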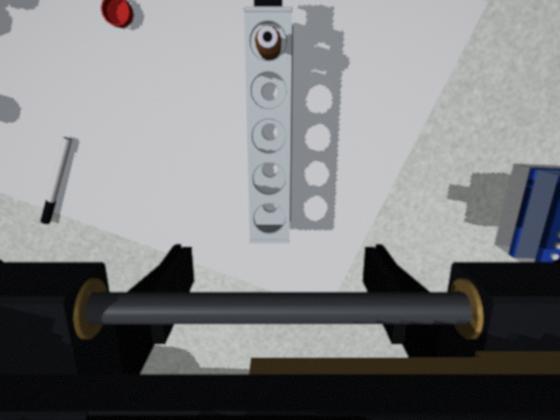

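The wrist view shows the carrier clearly, with the vial at (268,42) and empty pockets at (268,90), (268,135), (268,178) and (268,217). Next I'll measure the hole centres from the depth mask and rays, and from the scene camera as a second view.

```bash
cat > holes.py <<'E'
from h import *
def holes(n,r):
    s=snap(n);P=cloud(s);x0,y0,x1,y1=r
    f=((abs(P[...,2]-.075)<.006)).astype('uint8'); m=np.zeros_like(f); m[y0:y1,x0:x1]=f[y0:y1,x0:x1]
    h=np.median(P[...,2][m>0]); out=[]
    cs,hi=cv2.findContours(m,cv2.RETR_CCOMP,cv2.CHAIN_APPROX_NONE)
    for c,q in zip(cs,hi[0]):
        if q[3]>=0 and cv2.contourArea(c)>40:
            w=np.array([ray(s,*p[0],h)[:2] for p in c],'float32'); e=cv2.fitEllipse(w); out.append((e[0],e[1]))
    for o in sorted(out,reverse=True): print(n,round(float(h),4),np.round(o[0],4),np.round(o[1],4))
if __name__=='__main__':
    holes('wrist',(235,5,300,250)); holes('scene',(150,95,255,205)); holes('side',(285,145,435,220))
E
python3 holes.py
```

```text
wrist 0.0746 [ 0.627  -0.1938] [0.0382 0.0388]
wrist 0.0746 [ 0.5811 -0.2125] [0.0387 0.039 ]
wrist 0.0746 [ 0.5354 -0.2311] [0.0386 0.0387]
wrist 0.0746 [ 0.4894 -0.2499] [0.038  0.0387]
wrist 0.0746 [ 0.4434 -0.2685] [0.0376 0.0389]
scene 0.0739 [ 0.5841 -0.2082] [0.0361 0.0385]
scene 0.0739 [ 0.5376 -0.2271] [0.035  0.0387]
scene 0.0739 [ 0.4918 -0.2462] [0.0359 0.0391]
scene 0.0739 [ 0.4452 -0.2653] [0.036  0.0379]
side 0.0743 [ 0.5798 -0.2071] [0.032  0.0368]
side 0.0743 [ 0.5335 -0.2264] [0.0317 0.0368]
side 0.0743 [ 0.4877 -0.2454] [0.0328 0.036 ]
side 0.0743 [ 0.4415 -0.2643] [0.0332 0.0363]
```

```bash
python3 -m inch '[[0,0,1.1,5,22,0,1],[0,0,1.1,5,22,0,1],[0,0,1.1,5,22,0,1],[0,0,1.1,5,22,0,1],[0,0,1.1,5,22,0,1],[0,0,1.1,5,22,0,1],[0,0,1.1,5,22,0,1],[0,0,1.1,5,22,0,1],[0,0,1.1,5,22,0,1]]'
python3 -m inch '[[0,0,1.09,5,22,0,1],[0,0,1.09,5,22,0,1],[0,0,1.09,5,22,0,1],[0,0,1.09,5,22,0,1],[0,0,1.09,5,22,0,1],[0,0,1.09,5,22,0,1],[0,0,1.09,5,22,0,1],[0,0,1.09,5,22,0,1],[0,0,1.09,5,22,0,1],[0,0,1.09,5,22,0,1],[0,0,1.09,5,22,0,1],[0,0,1.09,5,22,0,1]]'
cat > caps.py <<'E'
from h import *
def caps(zmin=.119,zmax=.128):
    s=snap('wrist');P=cloud(s);f=s['frame'].astype(int)
    m=((f[...,2]>90)&(f[...,1]<90)&(f[...,0]<90)&(P[...,2]>zmin)&(P[...,2]<zmax)).astype('uint8')
    cs,_=cv2.findContours(m,cv2.RETR_EXTERNAL,cv2.CHAIN_APPROX_NONE)
    for c in cs:
        if cv2.contourArea(c)>60:
            k=np.zeros_like(m);cv2.drawContours(k,[c],-1,1,-1); h=np.median(P[...,2][(k&m)>0])
            w=np.array([ray(s,*p[0],h)[:2] for p in c],'float32'); (x,y),r=cv2.minEnclosingCircle(w); e=cv2.fitEllipse(w)
            print('cap h%.4f'%h,np.round(e[0],4),np.round(e[1],4),'px',c.mean((0,1)).round())
    return s
if __name__=='__main__':
    s=caps();cv2.imwrite('pics/w2.png',s['frame']);o=ctrl.observe();print(o['joints'].round(2),o['tool_pos'].round(4),o['orientation'].round(3))
E
python3 caps.py
```

```text
time_s: 2.4
tool_pos: [0.5531, -0.0374, 0.3036]
orientation: [2.303, 2.137, -0.0]
contact_force: [0.6, 0.3, 0.3]
finger_gap: 0.087
time_s: 3.4
tool_pos: [0.6034, 0.1824, 0.3036]
orientation: [0.878, 3.016, -0.0]
contact_force: [-0.5, -0.0, -0.0]
finger_gap: 0.0872
cap h0.1221 [0.6302 0.1592] [0.0328 0.0333] px [274. 212.]
cap h0.1216 [0.5883 0.1858] [0.033  0.0331] px [274. 166.]
cap h0.1219 [0.5462 0.2124] [0.0328 0.0333] px [274. 117.]
cap h0.1220 [0.5042 0.2391] [0.033  0.0333] px [274.  64.]
[ 0.2   0.35 -0.77  1.32  0.24  1.56  0.47] [0.6034 0.1825 0.3037] [ 0.876  3.017 -0.   ]
```

View pics/w2.png

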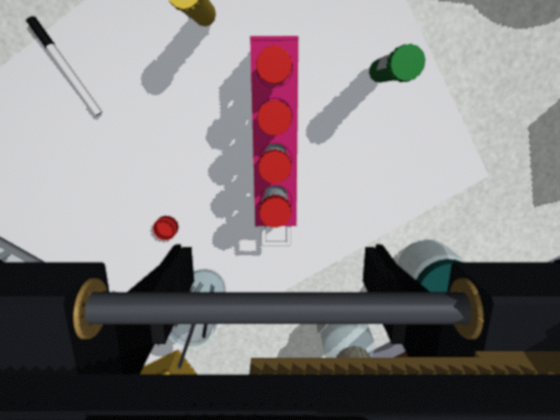

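The wrist view shows the four caps in one column at x≈274, at y = 212, 166, 117 and 64. The loop is below at (275,237), so tube 1 is the nearest. The yellow and green look-alikes are off to the sides. Now I'll grasp tube 1.

```bash
python3 -m inch '[[0,0,0,2.8,-2.2,-4,1],[0,0,0,2.8,-2.2,-8,1],[0,0,0,2.8,-2.2,-12,1],[0,0,0,2.8,-2.2,-15,1],[0,0,0,2.8,-2.2,-17,1],[0,0,0,2.8,-2.2,-18.5,1],[0,0,0,2.8,-2.2,-19.5,1],[0,0,0,2.8,-2.2,-19.5,1]]' 25
python3 -m inch '[[0,0,0,0,0,0,0.6],[0,0,0,0,0,0,0.45],[0,0,0,0,0,0,0.35],[0,0,0,0,0,0,0.35],[0,0,0,0,0,0,0.2],[0,0,0,0,0,0,0.2],[0,0,0,0,0,0,0.2],[0,0,0,0,0,0,0.2]]' 25
python3 - <<'E'
from h import *
o=ctrl.observe();print(o['contact_force'],o['finger_gap'],o['tool_pos']);s=snap('wrist','w3.png')
E
```

```text
time_s: 4.12
tool_pos: [0.6302, 0.1604, 0.1065]
orientation: [-0.872, -3.015, 0.003]
contact_force: [-0.4, 0.3, -0.8]
finger_gap: 0.0869
time_s: 4.78
tool_pos: [0.6313, 0.1611, 0.1088]
orientation: [0.871, 3.018, 0.0]
contact_force: [-0.6, -0.2, 0.3]
finger_gap: 0.0416
[-0.60460506 -0.20664529  0.34756503] 0.04163514146786292 [0.63130898 0.16111311 0.10881784]
```

View pics/w3.png

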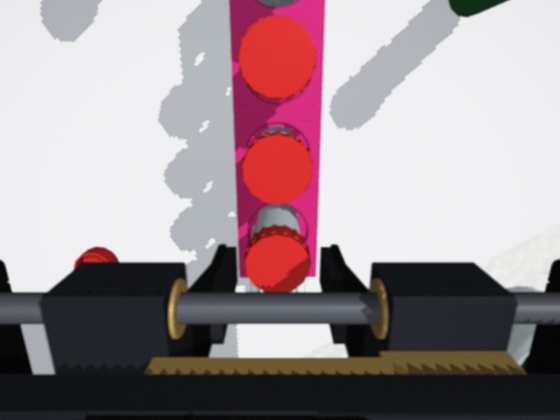

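The wrist view shows the cap centred between the jaws (cap x≈278, fingers at 228 and 328), and the fingers are still closing at 41.6 mm. I'll finish closing and lift a little.

```bash
python3 -m inch '[[0,0,0,0,0,0,0.2],[0,0,0,0,0,0,0.2],[0,0,0,0,0,0,0.2],[0,0,0,0,0,0,0.2]]' 25
python3 -m inch '[[0,0,0,0,0,1,0.2],[0,0,0,0,0,2.5,0.2],[0,0,0,0,0,4,0.2],[0,0,0,0,0,4,0.2]]' 25
python3 - <<'E'
from h import *
from caps import caps
s=caps(.15,.18);cv2.imwrite('pics/w4.png',s['frame']);print(ctrl.observe()['tool_pos'],ctrl.observe()['contact_force'])
E
```

```text
time_s: 5.17
tool_pos: [0.6312, 0.1611, 0.1087]
orientation: [-0.871, -3.018, 0.0]
contact_force: [0.2, 0.2, -0.3]
finger_gap: 0.0188
time_s: 5.5
tool_pos: [0.6328, 0.162, 0.1526]
orientation: [0.87, 3.015, 0.004]
contact_force: [0.3, -0.9, -0.6]
finger_gap: 0.0172
[0.63230604 0.16170438 0.15101552] [0.39862917 0.13747166 0.73111429]
```

View pics/w4.png

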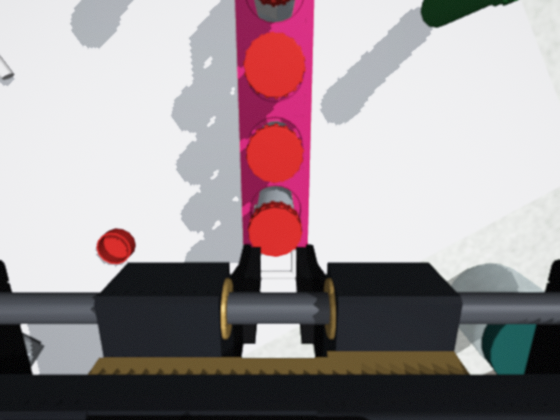

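The grasp missed: the jaws shut to 17 mm and tube 1's cap is still at (275,230), ahead of the fingers. Before moving again I'll check where the TCP projects against the cap, in all three cameras.

```bash
python3 - <<'E'
from h import *
from caps import caps
def proj(s,p):
    q=np.linalg.inv(s['T'])@np.append(p,1);K=s['K'];return (K[0,0]*q[0]/-q[2]+K[0,2],-K[1,1]*q[1]/-q[2]+K[1,2])
caps(.115,.13)
o=ctrl.observe();t=o['tool_pos'];R=cv2.Rodrigues(np.array(o['orientation']))[0];print(R.round(3).tolist(),ctrl.nose_length)
out=[]
for n in('scene','side','wrist'):
    s=snap(n);f=s['frame'].copy();P=cloud(s)
    for p,c in((t,(0,255,0)),(t+R[:,2]*ctrl.nose_length,(255,255,0)),(np.array([.631,.160,.1235]),(255,0,255))):
        q=proj(s,p);print(n,np.round(q,1));cv2.circle(f,(int(q[0]),int(q[1])),3,c,-1)
    c=[int(v) for v in proj(s,t)];x,y=max(0,c[0]-65),min(max(0,c[1]-80),420-160)
    if n!='wrist': out.append(cv2.resize(f[y:y+160,x:x+130],(390,480)))
cv2.imwrite('pics/d.png',np.hstack(out))
E
```

```text
cap h0.1222 [0.6295 0.1602] [0.0335 0.0346] px [275. 230.]
cap h0.1218 [0.5885 0.1859] [0.0336 0.0341] px [275. 153.]
cap h0.1220 [0.5467 0.2121] [0.0334 0.0338] px [274.  66.]
[[-0.846, 0.533, 0.002], [0.533, 0.846, 0.0], [-0.001, 0.001, -1.0]] 0.014
scene [288.4 245.4]
scene [288.3 250.8]
scene [288.  254.7]
side [183.9 181.9]
side [184.7 189.2]
side [186.2 195.4]
wrist [281.5 253.9]
wrist [281.3 244. ]
wrist [278.7 236.5]
```

View pics/d.png

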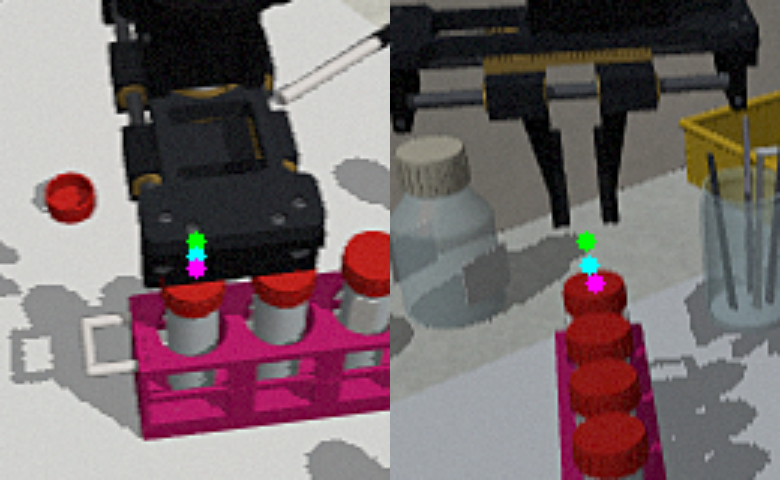

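In the side view the real fingertips (about (585,220) in the crop) sit well above the projected TCP (587,242) and tip (588,264). So the tool isn't where the reported pose says. I'll get the fingers' true 3D position from depth.

```bash
python3 - <<'E'
from h import *
o=ctrl.observe();t=o['tool_pos'];R=cv2.Rodrigues(np.array(o['orientation']))[0]
print(t,o['orientation'],o['finger_gap'],o['time_s'])
for n in('side','wrist','scene'):
    s=snap(n);P=cloud(s);f=s['frame'];d=(f.max(2)<60)&(s['z_map']>0)
    L=(P-t)@R
    m=d&(np.linalg.norm(L[...,:2],axis=-1)<.07)&(P[...,2]>.05)&(P[...,2]<.35)
    q=L[m];
    print(n,m.sum(),'tool-frame max z',np.percentile(q[:,2],[90,97,99,99.8]).round(4))
    e=q[q[:,2]>np.percentile(q[:,2],99)-.012]; print('  tip pts x',np.percentile(e[:,0],[2,50,98]).round(4),'y',np.percentile(e[:,1],[2,50,98]).round(4),len(e))
E
```

```text
[0.63082738 0.16087984 0.14793001] [-8.70733879e-01 -3.01750531e+00  1.13863093e-03] 0.01775220283341931 5.75
side 4793 tool-frame max z [-0.0735 -0.0395 -0.024   0.0271]
  tip pts x [0.0012 0.0101 0.0523] y [-0.0163 -0.0086  0.0176] 118
wrist 51532 tool-frame max z [-0.097  -0.0522 -0.033  -0.0219]
  tip pts x [0.0008 0.0109 0.0127] y [-0.0181 -0.0101  0.0154] 1144
scene 3411 tool-frame max z [-0.1086 -0.1027 -0.0987 -0.0916]
  tip pts x [-0.0374 -0.0111  0.0351] y [-0.0513  0.0274  0.0436] 996
```

The fingertips are really at tool z ≈ −0.022, not +0.014. The gripper body agrees (−0.092 against an expected −0.056), so the whole gripper stands about 36 mm higher than the reported z. xy agrees to about 2 mm. I'll trust the cameras: open, go 36 mm lower, and check the tips before closing.

```bash
python3 -m inch '[[0,0,0,0,0,0,1],[0,0,0,0,0,0,1],[0,0,0,0,0,0,1],[0,0,0,0,0,0,1],[0,0,0,0,0,0,1],[0,0,0,0,0,0,1],[0,0,0,0,0,0,1],[0,0,0,0,0,-2,1],[0,0,0,0,0,-4,1],[0,0,0,0,0,-5,1],[0,0,0,0,0,-5,1]]'
cat > tips.py <<'E'
from h import *
def tips(names=('wrist','side')):
    o=ctrl.observe();t=o['tool_pos'];R=cv2.Rodrigues(np.array(o['orientation']))[0]
    print('tcp',t.round(4),'gap',round(o['finger_gap'],4),'F',o['contact_force'].round(1))
    for n in names:
        s=snap(n);P=cloud(s);f=s['frame'];L=(P-t)@R
        m=(f.max(2)<60)&(s['z_map']>0)&(abs(L[...,0])<.02)&(abs(L[...,1])<.065)&(L[...,2]>-.08)&(L[...,2]<.03)&(P[...,2]>.08)
        print(n,m.sum(),'lowest dark world z',np.percentile(P[m][:,2],[.2,1,3]).round(4) if m.any() else '')
if __name__=='__main__': tips()
E
python3 tips.py
```

```text
time_s: 6.82
tool_pos: [0.6298, 0.1604, 0.0961]
orientation: [-0.87, -3.015, 0.003]
contact_force: [-0.3, -0.2, 0.5]
finger_gap: 0.0818
tcp [0.6298 0.1604 0.0961] gap 0.0818 F [-0.3 -0.2  0.5]
wrist 5246 lowest dark world z [0.113  0.1148 0.1168]
side 505 lowest dark world z [0.1135 0.1164 0.1185]
```

```bash
python3 -m inch '[[0,0,0,0,0,-1,1],[0,0,0,0,0,-2.2,1],[0,0,0,0,0,-2.2,0.5],[0,0,0,0,0,-2.2,0.2],[0,0,0,0,0,-2.2,0.2],[0,0,0,0,0,-2.2,0.2],[0,0,0,0,0,-2.2,0.2],[0,0,0,0,0,-2.2,0.2],[0,0,0,0,0,-2.2,0.2],[0,0,0,0,0,-2.2,0.2],[0,0,0,0,0,-2.2,0.2]]' 25
python3 tips.py
```

```text
time_s: 7.83
tool_pos: [0.6313, 0.1612, 0.0768]
orientation: [0.871, 3.018, 0.0]
contact_force: [0.1, 0.6, -0.1]
finger_gap: 0.0349
tcp [0.6313 0.1612 0.0768] gap 0.0349 F [ 0.1  0.6 -0.1]
wrist 3471 lowest dark world z [0.0943 0.0962 0.0983]
side 437 lowest dark world z [0.0951 0.0968 0.0977]
```

Gap is 35 mm on the 36 mm cap and the tips are at 0.096 m, so it is gripped. Lift.

```bash
python3 -m inch '[[0,0,0,0,0,1,0.2],[0,0,0,0,0,3,0.2],[0,0,0,0,0,6,0.2],[0,0,0,0,0,9,0.2],[0,0,0,0,0,12,0.2],[0,0,0,0,0,15,0.2],[0,0,0,0,0,16,0.2],[0,0,0,0,0,16,0.2]]' 25
python3 - <<'E'
from h import *
o=ctrl.observe();print(o['tool_pos'],o['finger_gap'],o['orientation'])
a=snap('scene')['frame'][120:330,200:420];b=snap('side')['frame'][90:300,100:320]
cv2.imwrite('pics/e.png',cv2.resize(np.hstack([a,b]),(792,378)))
E
```

```text
time_s: 8.6
tool_pos: [0.6324, 0.162, 0.2406]
orientation: [0.869, 3.014, 0.004]
contact_force: [-0.7, -0.0, -1.8]
finger_gap: 0.0334
[0.6324261  0.1620249  0.24057229] 0.033393629949490015 [0.86940485 3.01408133 0.00421696]
```

View pics/e.png

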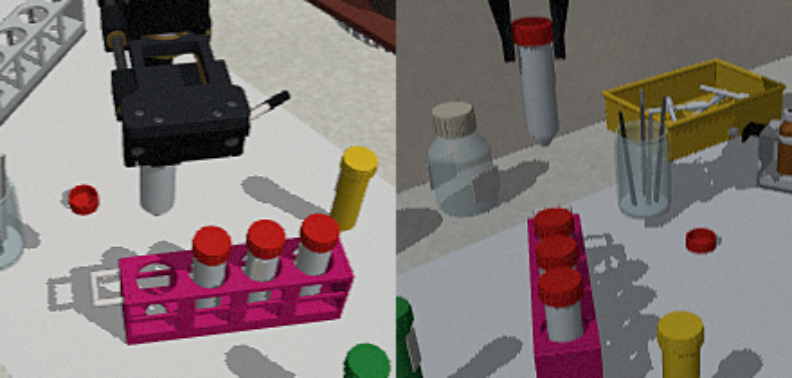

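Tube 1 hangs upright in the jaws, clear of the rack: (155,185) in the scene crop, (540,90) in the side crop. Now I'll carry it over to pocket 1.

```bash
python3 -m inch '[[0,0,-1.1,-2.5,-18.7,0,0.2],[0,0,-1.1,-2.5,-18.7,0,0.2],[0,0,-1.1,-2.5,-18.7,0,0.2],[0,0,-1.1,-2.5,-18.7,0,0.2],[0,0,-1.1,-2.5,-18.7,0,0.2],[0,0,-1.1,-2.5,-18.7,0,0.2],[0,0,-1.1,-2.5,-18.7,0,0.2],[0,0,-1.1,-2.5,-18.7,0,0.2],[0,0,-1.1,-2.5,-18.7,0,0.2]]' 25
python3 -m inch '[[0,0,-1.09,-2.5,-18.6,0,0.2],[0,0,-1.09,-2.5,-18.6,0,0.2],[0,0,-1.09,-2.5,-18.6,0,0.2],[0,0,-1.09,-2.5,-18.6,0,0.2],[0,0,-1.09,-2.5,-18.6,0,0.2],[0,0,-1.09,-2.5,-18.6,0,0.2],[0,0,-1.09,-2.5,-18.6,0,0.2],[0,0,-1.09,-2.5,-18.6,0,0.2],[0,0,-1.09,-2.5,-18.6,0,0.2],[0,0,-1.09,-2.5,-18.6,-6,0.2],[0,0,-1.09,-2.5,-18.6,-7,0.2],[0,0,-1.09,-2.5,-18.6,-7,0.2]]' 25
cat > tub.py <<'E'
# held tube body (white, between z 0.10..0.2) centre, and hole centres from the same cameras
from h import *
from holes import holes
import sys
def tube(n):
    o=ctrl.observe();t=o['tool_pos'];s=snap(n);P=cloud(s);f=s['frame'].astype(int)
    zt=t[2]+.036
    m=(np.linalg.norm(P[...,:2]-t[:2],axis=-1)<.03)&(P[...,2]>zt-.085)&(P[...,2]<zt-.03)&(f.min(2)>60)
    C=s['T'][:3,3]
    for a,b in((.035,.055),(.06,.08)):
        k=m&(P[...,2]<zt-a)&(P[...,2]>zt-b); q=P[k][:,:2]
        if len(q)<15: print(n,'few',len(q)); continue
        A=np.c_[2*q,np.ones(len(q))]; d=(q.mean(0)-C[:2]);d/=np.linalg.norm(d)
        # visible half: radius 14.5 mm known -> median silhouette across ray, nearest surface along it
        p=np.array([-d[1],d[0]]); c=p*(np.percentile(q@p,2)+np.percentile(q@p,98))/2+d*(np.percentile(q@d,5)+.0145)
        print(n,'z-%g'%a,'tube axis',c.round(4),'w',round(np.ptp(np.percentile(q@p,[1,99])),4),len(q))
if __name__=='__main__':
    o=ctrl.observe();print(o['tool_pos'].round(4),o['orientation'].round(3),o['finger_gap'],o['contact_force'].round(1))
    tube('scene');tube('side')
    if len(sys.argv)>1:
        s=np.hstack([snap('scene')['frame'][40:220,120:300],snap('side')['frame'][60:240,270:450]]);cv2.imwrite('pics/'+sys.argv[1],cv2.resize(s,(800,400)))
E
python3 tub.py f.png
```

```text
time_s: 9.45
tool_pos: [0.6051, -0.0264, 0.2343]
orientation: [-2.326, -2.108, 0.004]
contact_force: [-0.5, 0.2, -0.4]
finger_gap: 0.0332
time_s: 10.45
tool_pos: [0.5765, -0.2108, 0.1583]
orientation: [-3.076, -0.607, 0.017]
contact_force: [-1.4, 0.0, -2.1]
finger_gap: 0.0331
[ 0.5765 -0.2108  0.1583] [-3.076 -0.607  0.017] 0.033104690634205916 [-1.4  0.  -2.1]
scene z-0.035 tube axis [ 0.5737 -0.209 ] w 0.0293 121
scene z-0.06 tube axis [ 0.5742 -0.2089] w 0.0276 106
side z-0.035 tube axis [ 0.5753 -0.21  ] w 0.0281 122
side z-0.06 tube axis [ 0.5754 -0.2105] w 0.0281 116
```

View pics/f.png

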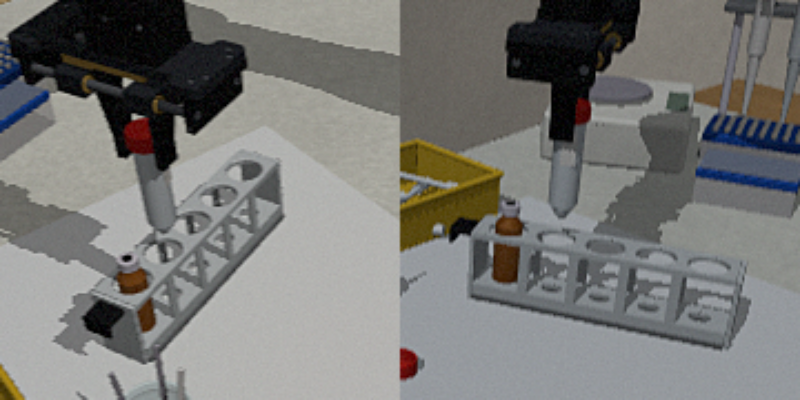

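The tube hangs upright above pocket 1: tip near (165,228) in the scene crop and (565,215) in the side crop. The arm was still settling, so I'll let it settle and remeasure.

```bash
python3 -m inch '[[0,0,0,0,0,0,0.2],[0,0,0,0,0,0,0.2]]' 25; python3 tub.py
```

```text
time_s: 10.82
tool_pos: [0.5821, -0.2121, 0.1684]
orientation: [3.081, 0.608, 0.003]
contact_force: [-0.3, 0.1, -0.9]
finger_gap: 0.0332
[ 0.5821 -0.2121  0.1684] [3.081e+00 6.080e-01 3.000e-03] 0.03315205638754957 [-0.3  0.1 -0.9]
scene z-0.035 tube axis [ 0.5797 -0.2102] w 0.0293 120
scene z-0.06 tube axis [ 0.5803 -0.2104] w 0.0276 115
side z-0.035 tube axis [ 0.5792 -0.2108] w 0.0281 122
side z-0.06 tube axis [ 0.5792 -0.211 ] w 0.0279 120
```

Comparing tube and hole within each camera, after correcting for rim visibility, the tube needs about +2 to 3 mm in x and +1 mm in y. I'll insert with that shift.

```bash
python3 -m inch '[[0,0,0,0.2,0.1,0,0.2],[0,0,0,0.2,0.1,-1.5,0.2],[0,0,0,0.2,0.1,-3,0.2],[0,0,0,0.2,0.1,-4.5,0.2],[0,0,0,0.2,0.1,-5.5,0.2],[0,0,0,0.2,0.1,-6.5,0.2],[0,0,0,0.2,0.1,-7.2,0.2],[0,0,0,0.2,0.1,-7.2,0.2]]' 25
python3 -m inch '[[0,0,0,0,0,-0.5,0.2],[0,0,0,0,0,-1,0.2],[0,0,0,0,0,-1.4,0.2],[0,0,0,0,0,-1.7,0.2],[0,0,0,0,0,-1.7,0.2],[0,0,0,0,0,-1.7,0.2]]' 25
python3 tub.py g.png
```

```text
time_s: 11.58
tool_pos: [0.5826, -0.2107, 0.0932]
orientation: [-3.081, -0.608, 0.003]
contact_force: [0.4, -0.4, -0.8]
finger_gap: 0.0332
time_s: 12.08
tool_pos: [0.5834, -0.2113, 0.0778]
orientation: [3.082, 0.608, 0.0]
contact_force: [0.1, -0.9, 0.6]
finger_gap: 0.0333
[ 0.5834 -0.2113  0.0778] [3.082 0.608 0.   ] 0.033286617387212794 [ 0.1 -0.9  0.6]
scene z-0.035 tube axis [ 0.5866 -0.1998] w 0.0538 198
scene z-0.06 tube axis [ 0.5793 -0.2099] w 0.0229 40
side z-0.035 tube axis [ 0.5773 -0.2019] w 0.0552 193
side z-0.06 tube axis [ 0.5824 -0.2097] w 0.0305 108
```

View pics/g.png

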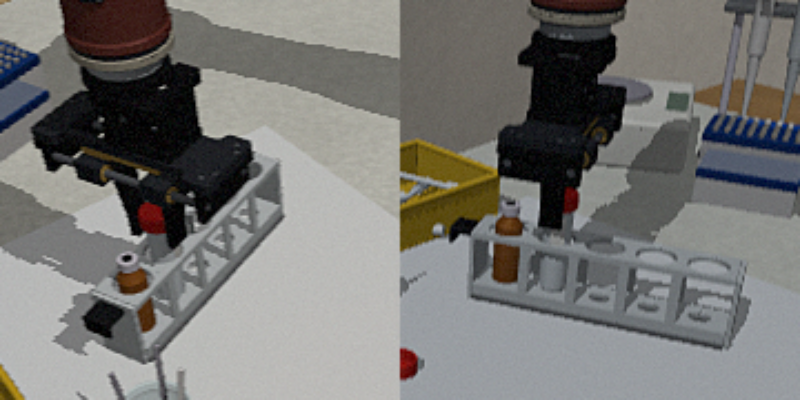

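The tube is in pocket 1 (white body in the first cell at (550,265), side crop), with no side load. I'll ease it down to contact and then open slowly.

```bash
python3 -m inch '[[0,0,0,0,0,-0.1,0.2],[0,0,0,0,0,-0.2,0.2],[0,0,0,0,0,-0.2,0.2]]' 25
python3 -m inch '[[0,0,0,0,0,0,0.45],[0,0,0,0,0,0,0.45],[0,0,0,0,0,0,0.5],[0,0,0,0,0,0,0.7],[0,0,0,0,0,0,0.9],[0,0,0,0,0,0,1],[0,0,0,0,0,0,1],[0,0,0,0,0,0,1]]' 25
python3 -m inch '[[0,0,0,0,0,2,1],[0,0,0,0,0,5,1],[0,0,0,0,0,9,1],[0,0,0,0,0,13,1],[0,0,0,0,0,17,1],[0,0,0,0,0,20,1],[0,0,0,0,0,20,1],[0,0,0,0,0,20,1]]'
python3 - <<'E'
from h import *
from caps import caps
caps(.11,.15);o=ctrl.observe();print(o['tool_pos'],o['joints'].round(2))
f=np.hstack([snap('wrist','w5.png')['frame'][0:260,180:380]]);
g=snap('scene')['frame'][60:220,130:290];g=cv2.resize(g,(260,260));g2=cv2.resize(snap('side')['frame'][80:240,280:440],(260,260));cv2.imwrite('pics/i.png',np.hstack([f,g,g2]))
E
```

```text
time_s: 12.53
tool_pos: [0.5839, -0.2113, 0.0764]
orientation: [3.081, 0.608, 0.002]
contact_force: [1.2, -2.9, 3.7]
finger_gap: 0.0331
time_s: 13.2
tool_pos: [0.5832, -0.2108, 0.0756]
orientation: [-3.082, -0.608, 0.0]
contact_force: [0.1, 0.3, 0.1]
finger_gap: 0.0689
time_s: 13.87
tool_pos: [0.5842, -0.211, 0.278]
orientation: [3.08, 0.608, 0.005]
contact_force: [0.6, -0.1, -1.3]
finger_gap: 0.0869
cap h0.1222 [ 0.5826 -0.2127] [0.033  0.0343] px [279. 186.]
[ 0.58335717 -0.21084185  0.27593076] [ 0.51  0.27 -0.3   1.42  0.08  1.47 -0.96]
```

View pics/i.png

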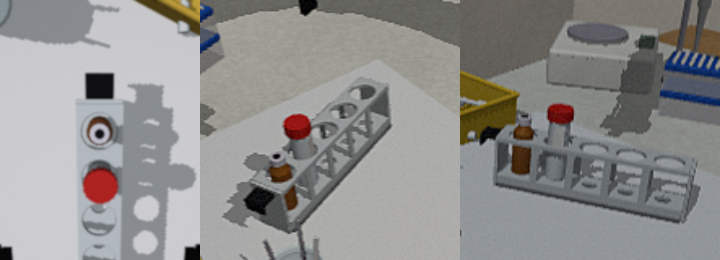

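Tube 1 is home in pocket 1: its cap top is 0.1222 m, as in the rack, and it is 1.5 mm from the hole centre. The vial is undisturbed at (100,132). I now have good pick and place references, so on to tube 2.

```bash
python3 -m inch '[[0,0,1.1,0.3,20,0,1],[0,0,1.1,0.3,20,0,1],[0,0,1.1,0.3,20,0,1],[0,0,1.1,0.3,20,0,1],[0,0,1.1,0.3,20,0,1],[0,0,1.1,0.3,20,0,1],[0,0,1.1,0.3,20,0,1],[0,0,1.1,0.3,20,0,1],[0,0,1.1,0.3,20,0,1],[0,0,1.1,0.3,20,0,1]]'
python3 -m inch '[[0,0,1.09,0.3,19.9,0,1],[0,0,1.09,0.3,19.9,0,1],[0,0,1.09,0.3,19.9,0,1],[0,0,1.09,0.3,19.9,0,1],[0,0,1.09,0.3,19.9,0,1],[0,0,1.09,0.3,19.9,0,1],[0,0,1.09,0.3,19.9,0,1],[0,0,1.09,0.3,19.9,0,1],[0,0,1.09,0.3,19.9,0,1],[0,0,1.09,0.3,19.9,0,1],[0,0,1.09,0.3,19.9,0,1],[0,0,1.09,0.3,19.9,0,1]]'
python3 - <<'E'
from h import *
from caps import caps
caps(.11,.15);o=ctrl.observe();print(o['tool_pos'],o['orientation'].round(3))
E
```

```text
time_s: 14.9
tool_pos: [0.5857, -0.0108, 0.2744]
orientation: [-2.303, -2.134, 0.002]
contact_force: [0.7, -0.2, 0.0]
finger_gap: 0.087
time_s: 15.9
tool_pos: [0.5891, 0.188, 0.2752]
orientation: [-0.878, -3.016, 0.001]
contact_force: [-0.7, -1.2, 0.1]
finger_gap: 0.087
cap h0.1216 [0.5875 0.1864] [0.0337 0.0353] px [277. 185.]
cap h0.1219 [0.546  0.2126] [0.0335 0.0341] px [277. 135.]
cap h0.1220 [0.5042 0.239 ] [0.0333 0.0337] px [276.  79.]
[0.58915876 0.18798253 0.27538946] [-8.770e-01 -3.016e+00  1.000e-03]
```

```bash
python3 -m inch '[[0,0,0,0,0,-4,1],[0,0,0,0,0,-8,1],[0,0,0,0,0,-12,1],[0,0,0,0,0,-15,1],[0,0,0,0,0,-17,1],[0,0,0,0,0,-19,1],[0,0,0,0,0,-19.9,1],[0,0,0,0,0,-19.9,1],[0,0,0,0,0,-19.9,0.6],[0,0,0,0,0,-19.9,0.4],[0,0,0,0,0,-19.9,0.2],[0,0,0,0,0,-19.9,0.2]]' 25
python3 -m inch '[[0,0,0,0,0,0,0.2],[0,0,0,0,0,0,0.2],[0,0,0,0,0,0,0.2],[0,0,0,0,0,0,0.2],[0,0,0,0,0,0,0.2],[0,0,0,0,0,0,0.2]]' 25
```

```text
time_s: 16.95
tool_pos: [0.5899, 0.1884, 0.078]
orientation: [0.871, 3.017, 0.001]
contact_force: [0.6, -1.2, -0.3]
finger_gap: 0.0682
time_s: 17.45
tool_pos: [0.5893, 0.1881, 0.0767]
orientation: [-0.871, -3.018, 0.0]
contact_force: [-0.3, -0.4, 0.3]
finger_gap: 0.0332
```

```bash
python3 -m inch '[[0,0,0,0,0,1,0.2],[0,0,0,0,0,3,0.2],[0,0,0,0,0,6,0.2],[0,0,0,0,0,9,0.2],[0,0,0,0,0,12,0.2],[0,0,0,0,0,15,0.2],[0,0,0,0,0,16,0.2],[0,0,0,0,0,16,0.2]]' 25
python3 -m inch '[[0,0,-1.1,-2.7,-20.9,0,0.2],[0,0,-1.1,-2.7,-20.9,0,0.2],[0,0,-1.1,-2.7,-20.9,0,0.2],[0,0,-1.1,-2.7,-20.9,0,0.2],[0,0,-1.1,-2.7,-20.9,0,0.2],[0,0,-1.1,-2.7,-20.9,0,0.2],[0,0,-1.1,-2.7,-20.9,0,0.2],[0,0,-1.1,-2.7,-20.9,0,0.2],[0,0,-1.1,-2.7,-20.9,0,0.2],[0,0,-1.1,-2.7,-20.9,0,0.2]]' 25
python3 -m inch '[[0,0,-1.09,-2.6,-20.8,0,0.2],[0,0,-1.09,-2.6,-20.8,0,0.2],[0,0,-1.09,-2.6,-20.8,0,0.2],[0,0,-1.09,-2.6,-20.8,0,0.2],[0,0,-1.09,-2.6,-20.8,0,0.2],[0,0,-1.09,-2.6,-20.8,0,0.2],[0,0,-1.09,-2.6,-20.8,0,0.2],[0,0,-1.09,-2.6,-20.8,0,0.2],[0,0,-1.09,-2.6,-20.8,0,0.2],[0,0,-1.09,-2.6,-20.8,0,0.2],[0,0,-1.09,-2.6,-20.8,0,0.2],[0,0,-1.09,-2.6,-20.8,0,0.2]]' 25
python3 -m inch '[[0,0,0,0,0,-2,0.2],[0,0,0,0,0,-4,0.2],[0,0,0,0,0,-6,0.2],[0,0,0,0,0,-7,0.2],[0,0,0,0,0,-7,0.2],[0,0,0,0,0,-7,0.2]]' 25
python3 tub.py
```

```text
time_s: 18.12
tool_pos: [0.5904, 0.1891, 0.2404]
orientation: [0.87, 3.014, 0.004]
contact_force: [0.0, 0.1, -0.5]
finger_gap: 0.0332
time_s: 18.95
tool_pos: [0.5615, -0.0211, 0.2352]
orientation: [-2.324, -2.111, 0.002]
contact_force: [0.4, -0.0, -1.3]
finger_gap: 0.0333
time_s: 19.95
tool_pos: [0.536, -0.2287, 0.2361]
orientation: [-3.08, -0.616, 0.001]
contact_force: [0.3, -1.0, -1.4]
finger_gap: 0.0334
time_s: 20.45
tool_pos: [0.5361, -0.2288, 0.1668]
orientation: [-3.081, -0.611, 0.001]
contact_force: [0.2, -0.3, 1.1]
finger_gap: 0.0337
[ 0.5361 -0.2288  0.1668] [-3.081e+00 -6.110e-01  1.000e-03] 0.033737632793090104 [ 0.2 -0.3  1.1]
scene z-0.035 tube axis [ 0.5341 -0.2265] w 0.0293 114
scene z-0.06 tube axis [ 0.5346 -0.2261] w 0.0276 114
side z-0.035 tube axis [ 0.5338 -0.2279] w 0.029 133
side z-0.06 tube axis [ 0.5345 -0.2278] w 0.0277 119
```

```bash
python3 -m inch '[[0,0,0,0,-0.1,0,0.2],[0,0,0,0,-0.1,-1.5,0.2],[0,0,0,0,-0.1,-3,0.2],[0,0,0,0,-0.1,-4.5,0.2],[0,0,0,0,-0.1,-5.5,0.2],[0,0,0,0,-0.1,-6.5,0.2],[0,0,0,0,-0.1,-7.3,0.2],[0,0,0,0,-0.1,-7.8,0.2],[0,0,0,0,-0.1,-8.3,0.2],[0,0,0,0,-0.1,-8.7,0.2],[0,0,0,0,-0.1,-8.9,0.2],[0,0,0,0,-0.1,-8.9,0.2]]' 25
python3 -m inch '[[0,0,0,0,0,-0.1,0.2],[0,0,0,0,0,-0.2,0.2],[0,0,0,0,0,-0.2,0.2]]' 25
```

```text
time_s: 21.55
tool_pos: [0.5368, -0.2305, 0.078]
orientation: [3.081, 0.608, 0.002]
contact_force: [0.6, -1.4, -0.0]
finger_gap: 0.0335
time_s: 21.8
tool_pos: [0.5372, -0.2306, 0.0767]
orientation: [3.08, 0.608, 0.003]
contact_force: [2.2, -2.3, 2.9]
finger_gap: 0.033
```

```bash
python3 -m inch '[[0,0,0,0,0,0,0.45],[0,0,0,0,0,0,0.45],[0,0,0,0,0,0,0.5],[0,0,0,0,0,0,0.7],[0,0,0,0,0,0,0.9],[0,0,0,0,0,0,1],[0,0,0,0,0,0,1],[0,0,0,0,0,0,1]]' 25
python3 -m inch '[[0,0,0,0,0,2,1],[0,0,0,0,0,5,1],[0,0,0,0,0,9,1],[0,0,0,0,0,13,1],[0,0,0,0,0,17,1],[0,0,0,0,0,20,1],[0,0,0,0,0,20,1],[0,0,0,0,0,20,1]]'
python3 -c "
from caps import *
caps(.1,.15);print(ctrl.observe()['tool_pos'])"
python3 -m inch '[[0,0,1.1,0.6,22.2,0,1],[0,0,1.1,0.6,22.2,0,1],[0,0,1.1,0.6,22.2,0,1],[0,0,1.1,0.6,22.2,0,1],[0,0,1.1,0.6,22.2,0,1],[0,0,1.1,0.6,22.2,0,1],[0,0,1.1,0.6,22.2,0,1],[0,0,1.1,0.6,22.2,0,1],[0,0,1.1,0.6,22.2,0,1],[0,0,1.1,0.6,22.2,0,1]]'
python3 -m inch '[[0,0,1.09,0.5,22.2,0,1],[0,0,1.09,0.5,22.2,0,1],[0,0,1.09,0.5,22.2,0,1],[0,0,1.09,0.5,22.2,0,1],[0,0,1.09,0.5,22.2,0,1],[0,0,1.09,0.5,22.2,0,1],[0,0,1.09,0.5,22.2,0,1],[0,0,1.09,0.5,22.2,0,1],[0,0,1.09,0.5,22.2,0,1],[0,0,1.09,0.5,22.2,0,1],[0,0,1.09,0.5,22.2,0,1],[0,0,1.09,0.5,22.2,0,1]]'
python3 -c "
from caps import *
caps(.1,.15);print(ctrl.observe()['tool_pos'])"
```

```text
time_s: 22.47
tool_pos: [0.5362, -0.2298, 0.0756]
orientation: [-3.082, -0.608, 0.0]
contact_force: [0.7, -0.4, 0.0]
finger_gap: 0.0688
time_s: 23.13
tool_pos: [0.5372, -0.2301, 0.2779]
orientation: [3.08, 0.608, 0.005]
contact_force: [0.1, -0.1, -0.8]
finger_gap: 0.087
cap h0.1220 [ 0.5354 -0.2309] [0.0329 0.0343] px [278. 185.]
cap h0.1222 [ 0.5819 -0.2134] [0.0324 0.033 ] px [280. 134.]
[ 0.53636309 -0.22985128  0.2758841 ]
time_s: 24.02
tool_pos: [0.5414, -0.0079, 0.2739]
orientation: [-2.303, -2.134, 0.003]
contact_force: [0.3, -0.2, 0.0]
finger_gap: 0.0869
time_s: 25.02
tool_pos: [0.5471, 0.2138, 0.2751]
orientation: [-0.878, -3.015, 0.001]
contact_force: [0.0, -0.4, -0.6]
finger_gap: 0.0869
cap h0.1217 [0.5451 0.213 ] [0.0339 0.0356] px [277. 185.]
cap h0.1219 [0.5036 0.2392] [0.0336 0.0341] px [277. 134.]
[0.5471376  0.21389627 0.27528374]
```

Tube 2 is home: cap top 0.1220 m, with its centre on the hole centre. Tube 3 next.

```bash
python3 -m inch '[[0,0,0,0,0,-4,1],[0,0,0,0,0,-8,1],[0,0,0,0,0,-12,1],[0,0,0,0,0,-15,1],[0,0,0,0,0,-17,1],[0,0,0,0,0,-19,1],[0,0,0,0,0,-19.9,1],[0,0,0,0,0,-19.9,1],[0,0,0,0,0,-19.9,0.6],[0,0,0,0,0,-19.9,0.4],[0,0,0,0,0,-19.9,0.2],[0,0,0,0,0,-19.9,0.2]]' 25
python3 -m inch '[[0,0,0,0,0,0,0.2],[0,0,0,0,0,0,0.2],[0,0,0,0,0,0,0.2],[0,0,0,0,0,0,0.2],[0,0,0,0,0,0,0.2],[0,0,0,0,0,0,0.2]]' 25
python3 -m inch '[[0,0,0,0,0,1,0.2],[0,0,0,0,0,3,0.2],[0,0,0,0,0,6,0.2],[0,0,0,0,0,9,0.2],[0,0,0,0,0,12,0.2],[0,0,0,0,0,15,0.2],[0,0,0,0,0,16,0.2],[0,0,0,0,0,16,0.2]]' 25
```

```text
time_s: 26.07
tool_pos: [0.5479, 0.2144, 0.0779]
orientation: [0.871, 3.017, 0.001]
contact_force: [-0.6, 0.6, -0.0]
finger_gap: 0.0678
time_s: 26.57
tool_pos: [0.5473, 0.2142, 0.0767]
orientation: [-0.871, -3.018, 0.0]
contact_force: [-0.4, 0.3, 0.4]
finger_gap: 0.0333
time_s: 27.23
tool_pos: [0.5484, 0.2151, 0.2402]
orientation: [0.869, 3.014, 0.004]
contact_force: [0.0, 0.5, -0.7]
finger_gap: 0.0336
```

```bash
python3 -m inch '[[0,0,-1.1,-2.9,-23.1,0,0.2],[0,0,-1.1,-2.9,-23.1,0,0.2],[0,0,-1.1,-2.9,-23.1,0,0.2],[0,0,-1.1,-2.9,-23.1,0,0.2],[0,0,-1.1,-2.9,-23.1,0,0.2],[0,0,-1.1,-2.9,-23.1,0,0.2],[0,0,-1.1,-2.9,-23.1,0,0.2],[0,0,-1.1,-2.9,-23.1,0,0.2],[0,0,-1.1,-2.9,-23.1,0,0.2],[0,0,-1.1,-2.9,-23.1,0,0.2]]' 25
python3 -m inch '[[0,0,-1.09,-2.8,-23.1,0,0.2],[0,0,-1.09,-2.8,-23.1,0,0.2],[0,0,-1.09,-2.8,-23.1,0,0.2],[0,0,-1.09,-2.8,-23.1,0,0.2],[0,0,-1.09,-2.8,-23.1,0,0.2],[0,0,-1.09,-2.8,-23.1,0,0.2],[0,0,-1.09,-2.8,-23.1,0,0.2],[0,0,-1.09,-2.8,-23.1,0,0.2],[0,0,-1.09,-2.8,-23.1,0,0.2],[0,0,-1.09,-2.8,-23.1,0,0.2],[0,0,-1.09,-2.8,-23.1,0,0.2],[0,0,-1.09,-2.8,-23.1,0,0.2]]' 25
python3 -m inch '[[0,0,0,0,0,-2,0.2],[0,0,0,0,0,-4,0.2],[0,0,0,0,0,-6,0.2],[0,0,0,0,0,-7,0.2],[0,0,0,0,0,-7,0.2],[0,0,0,0,0,-7,0.2]]' 25
python3 tub.py
```

```text
time_s: 28.07
tool_pos: [0.5174, -0.0172, 0.2352]
orientation: [-2.325, -2.111, 0.002]
contact_force: [0.1, 0.3, -0.2]
finger_gap: 0.033
time_s: 29.07
tool_pos: [0.49, -0.2475, 0.2361]
orientation: [-3.08, -0.616, 0.001]
contact_force: [0.5, -0.9, -0.4]
finger_gap: 0.0335
time_s: 29.57
tool_pos: [0.4902, -0.2477, 0.1668]
orientation: [-3.081, -0.611, 0.001]
contact_force: [1.2, 0.0, -0.6]
finger_gap: 0.0332
[ 0.4902 -0.2477  0.1668] [-3.081e+00 -6.110e-01  1.000e-03] 0.03324332455657137 [ 1.2  0.  -0.6]
scene z-0.035 tube axis [ 0.4891 -0.2458] w 0.0278 108
scene z-0.06 tube axis [ 0.4895 -0.2449] w 0.0277 104
side z-0.035 tube axis [ 0.489  -0.2472] w 0.0281 133
side z-0.06 tube axis [ 0.4888 -0.2466] w 0.0277 129
```

```bash
python3 -m inch '[[0,0,0,0,-0.1,0,0.2],[0,0,0,0,-0.1,-1.5,0.2],[0,0,0,0,-0.1,-3,0.2],[0,0,0,0,-0.1,-4.5,0.2],[0,0,0,0,-0.1,-5.5,0.2],[0,0,0,0,-0.1,-6.5,0.2],[0,0,0,0,-0.1,-7.3,0.2],[0,0,0,0,-0.1,-7.8,0.2],[0,0,0,0,-0.1,-8.3,0.2],[0,0,0,0,-0.1,-8.7,0.2],[0,0,0,0,-0.1,-8.9,0.2],[0,0,0,0,-0.1,-8.9,0.2]]' 25
python3 -m inch '[[0,0,0,0,0,-0.1,0.2],[0,0,0,0,0,-0.2,0.2],[0,0,0,0,0,-0.2,0.2]]' 25
```

```text
time_s: 30.67
tool_pos: [0.4906, -0.2494, 0.0778]
orientation: [3.081, 0.608, 0.001]
contact_force: [0.6, -1.5, -0.0]
finger_gap: 0.0335
time_s: 30.92
tool_pos: [0.491, -0.2495, 0.0765]
orientation: [3.081, 0.608, 0.002]
contact_force: [1.9, -4.0, 3.3]
finger_gap: 0.0334
```

```bash
python3 -m inch '[[0,0,0,0,0,0,0.45],[0,0,0,0,0,0,0.45],[0,0,0,0,0,0,0.5],[0,0,0,0,0,0,0.7],[0,0,0,0,0,0,0.9],[0,0,0,0,0,0,1],[0,0,0,0,0,0,1],[0,0,0,0,0,0,1]]' 25
python3 -m inch '[[0,0,0,0,0,2,1],[0,0,0,0,0,5,1],[0,0,0,0,0,9,1],[0,0,0,0,0,13,1],[0,0,0,0,0,17,1],[0,0,0,0,0,20,1],[0,0,0,0,0,20,1],[0,0,0,0,0,20,1]]'
python3 -c "
from caps import *
caps(.1,.15);print(ctrl.observe()['tool_pos'])"
python3 -m inch '[[0,0,1.1,0.8,24.5,0,1],[0,0,1.1,0.8,24.5,0,1],[0,0,1.1,0.8,24.5,0,1],[0,0,1.1,0.8,24.5,0,1],[0,0,1.1,0.8,24.5,0,1],[0,0,1.1,0.8,24.5,0,1],[0,0,1.1,0.8,24.5,0,1],[0,0,1.1,0.8,24.5,0,1],[0,0,1.1,0.8,24.5,0,1],[0,0,1.1,0.8,24.5,0,1]]'
python3 -m inch '[[0,0,1.09,0.7,24.4,0,1],[0,0,1.09,0.7,24.4,0,1],[0,0,1.09,0.7,24.4,0,1],[0,0,1.09,0.7,24.4,0,1],[0,0,1.09,0.7,24.4,0,1],[0,0,1.09,0.7,24.4,0,1],[0,0,1.09,0.7,24.4,0,1],[0,0,1.09,0.7,24.4,0,1],[0,0,1.09,0.7,24.4,0,1],[0,0,1.09,0.7,24.4,0,1],[0,0,1.09,0.7,24.4,0,1],[0,0,1.09,0.7,24.4,0,1]]'
python3 -c "
from caps import *
caps(.1,.15);print(ctrl.observe()['tool_pos'])"
```

```text
time_s: 31.58
tool_pos: [0.4902, -0.2488, 0.0756]
orientation: [-3.082, -0.608, 0.0]
contact_force: [-0.5, 0.3, 0.1]
finger_gap: 0.0689
time_s: 32.25
tool_pos: [0.4912, -0.2491, 0.2777]
orientation: [3.08, 0.608, 0.005]
contact_force: [-0.3, 0.2, -0.6]
finger_gap: 0.087
cap h0.1220 [ 0.4898 -0.2502] [0.033  0.0341] px [279. 185.]
cap h0.1220 [ 0.5348 -0.2316] [0.0326 0.0332] px [278. 135.]
cap h0.1222 [ 0.5813 -0.2137] [0.0323 0.0326] px [280.  79.]
[ 0.49030168 -0.24886581  0.27583611]
time_s: 33.13
tool_pos: [0.4974, -0.0037, 0.274]
orientation: [-2.302, -2.134, 0.003]
contact_force: [0.8, -0.0, 0.1]
finger_gap: 0.0871
time_s: 34.13
tool_pos: [0.5051, 0.2397, 0.2751]
orientation: [-0.879, -3.015, 0.001]
contact_force: [0.5, -0.3, 0.9]
finger_gap: 0.087
cap h0.1219 [0.5027 0.2397] [0.034  0.0354] px [277. 184.]
[0.50518519 0.23977995 0.27533493]
```

Tube 3 is home too. Tube 4, with a 1 mm correction during the descent.

```bash
python3 -m inch '[[0,0,0,-0.1,0.1,-4,1],[0,0,0,-0.1,0.1,-8,1],[0,0,0,-0.1,0.1,-12,1],[0,0,0,-0.1,0.1,-15,1],[0,0,0,-0.1,0.1,-17,1],[0,0,0,-0.1,0.1,-19,1],[0,0,0,-0.1,0.1,-19.9,1],[0,0,0,-0.1,0.1,-19.9,1],[0,0,0,-0.1,0.1,-19.9,0.6],[0,0,0,-0.1,0.1,-19.9,0.4],[0,0,0,-0.1,0.1,-19.9,0.2],[0,0,0,-0.1,0.1,-19.9,0.2]]' 25
python3 -m inch '[[0,0,0,0,0,0,0.2],[0,0,0,0,0,0,0.2],[0,0,0,0,0,0,0.2],[0,0,0,0,0,0,0.2],[0,0,0,0,0,0,0.2],[0,0,0,0,0,0,0.2]]' 25
python3 -m inch '[[0,0,0,0,0,1,0.2],[0,0,0,0,0,3,0.2],[0,0,0,0,0,6,0.2],[0,0,0,0,0,9,0.2],[0,0,0,0,0,12,0.2],[0,0,0,0,0,15,0.2],[0,0,0,0,0,16,0.2],[0,0,0,0,0,16,0.2]]' 25
```

```text
time_s: 35.18
tool_pos: [0.5049, 0.2414, 0.0778]
orientation: [0.871, 3.017, 0.001]
contact_force: [-0.9, -0.4, 0.5]
finger_gap: 0.0681
time_s: 35.68
tool_pos: [0.5042, 0.2412, 0.0767]
orientation: [-0.871, -3.018, 0.0]
contact_force: [-0.6, 0.0, 1.4]
finger_gap: 0.0338
time_s: 36.35
tool_pos: [0.5053, 0.2421, 0.2401]
orientation: [0.87, 3.015, 0.004]
contact_force: [-0.8, -1.0, -1.3]
finger_gap: 0.0331
```

```bash
python3 -m inch '[[0,0,-1.1,-3,-25.4,0,0.2],[0,0,-1.1,-3,-25.4,0,0.2],[0,0,-1.1,-3,-25.4,0,0.2],[0,0,-1.1,-3,-25.4,0,0.2],[0,0,-1.1,-3,-25.4,0,0.2],[0,0,-1.1,-3,-25.4,0,0.2],[0,0,-1.1,-3,-25.4,0,0.2],[0,0,-1.1,-3,-25.4,0,0.2],[0,0,-1.1,-3,-25.4,0,0.2],[0,0,-1.1,-3,-25.4,0,0.2]]' 25
python3 -m inch '[[0,0,-1.09,-3,-25.4,0,0.2],[0,0,-1.09,-3,-25.4,0,0.2],[0,0,-1.09,-3,-25.4,0,0.2],[0,0,-1.09,-3,-25.4,0,0.2],[0,0,-1.09,-3,-25.4,0,0.2],[0,0,-1.09,-3,-25.4,0,0.2],[0,0,-1.09,-3,-25.4,0,0.2],[0,0,-1.09,-3,-25.4,0,0.2],[0,0,-1.09,-3,-25.4,0,0.2],[0,0,-1.09,-3,-25.4,0,0.2],[0,0,-1.09,-3,-25.4,0,0.2],[0,0,-1.09,-3,-25.4,0,0.2]]' 25
python3 -m inch '[[0,0,0,0,0,-2,0.2],[0,0,0,0,0,-4,0.2],[0,0,0,0,0,-6,0.2],[0,0,0,0,0,-7,0.2],[0,0,0,0,0,-7,0.2],[0,0,0,0,0,-7,0.2]]' 25
python3 tub.py
```

```text
time_s: 37.18
tool_pos: [0.4735, -0.0133, 0.2355]
orientation: [-2.325, -2.11, 0.002]
contact_force: [-0.2, 0.5, -0.8]
finger_gap: 0.0332
time_s: 38.18
tool_pos: [0.4442, -0.2664, 0.2362]
orientation: [-3.08, -0.617, 0.001]
contact_force: [0.0, -0.3, -1.1]
finger_gap: 0.0331
time_s: 38.68
tool_pos: [0.4443, -0.2667, 0.1669]
orientation: [-3.081, -0.611, 0.001]
contact_force: [0.7, 0.4, -0.4]
finger_gap: 0.0334
[ 0.4443 -0.2667  0.1669] [-3.081e+00 -6.110e-01  1.000e-03] 0.03342007232822348 [ 0.7  0.4 -0.4]
scene z-0.035 tube axis [ 0.442  -0.2648] w 0.0286 103
scene z-0.06 tube axis [ 0.4425 -0.2641] w 0.0275 93
side z-0.035 tube axis [ 0.4418 -0.2666] w 0.0289 142
side z-0.06 tube axis [ 0.4423 -0.2659] w 0.0277 139
```

```bash
python3 -m inch '[[0,0,0,0.1,-0.1,0,0.2],[0,0,0,0.1,-0.1,-1.5,0.2],[0,0,0,0.1,-0.1,-3,0.2],[0,0,0,0.1,-0.1,-4.5,0.2],[0,0,0,0.1,-0.1,-5.5,0.2],[0,0,0,0.1,-0.1,-6.5,0.2],[0,0,0,0.1,-0.1,-7.3,0.2],[0,0,0,0.1,-0.1,-7.8,0.2],[0,0,0,0.1,-0.1,-8.3,0.2],[0,0,0,0.1,-0.1,-8.7,0.2],[0,0,0,0.1,-0.1,-8.9,0.2],[0,0,0,0.1,-0.1,-8.9,0.2]]' 25
python3 -m inch '[[0,0,0,0,0,-0.1,0.2],[0,0,0,0,0,-0.2,0.2],[0,0,0,0,0,-0.2,0.2]]' 25
python3 -m inch '[[0,0,0,0,0,0,0.45],[0,0,0,0,0,0,0.45],[0,0,0,0,0,0,0.5],[0,0,0,0,0,0,0.7],[0,0,0,0,0,0,0.9],[0,0,0,0,0,0,1],[0,0,0,0,0,0,1],[0,0,0,0,0,0,1]]' 25
python3 -m inch '[[0,0,0,0,0,2,1],[0,0,0,0,0,5,1],[0,0,0,0,0,9,1],[0,0,0,0,0,13,1],[0,0,0,0,0,17,1],[0,0,0,0,0,20,1],[0,0,0,0,0,20,1],[0,0,0,0,0,20,1]]'
python3 - <<'E'
from caps import *
from h import *
caps(.1,.15);print(ctrl.observe()['tool_pos'])
for n,(y,x) in(('scene',(195,165)),('side',(140,218))):
    P=cloud(snap(n));j=(P[...,2]>.085)&(P[...,2]<.16);k=np.zeros_like(j);k[y:y+75,x:x+45]=1;print('jar',np.median(P[j&k],0))
a=snap('scene')['frame'][80:290,120:320];b=snap('side')['frame'][80:290,210:430]
cv2.imwrite('pics/z.png',cv2.resize(np.hstack([a,b]),(800,400)))
E
```

```text
time_s: 39.78
tool_pos: [0.4455, -0.2682, 0.0777]
orientation: [3.082, 0.608, 0.001]
contact_force: [0.4, -0.7, -1.2]
finger_gap: 0.0335
time_s: 40.03
tool_pos: [0.4458, -0.2684, 0.0763]
orientation: [3.081, 0.608, 0.002]
contact_force: [0.6, -2.1, 3.6]
finger_gap: 0.0333
time_s: 40.7
tool_pos: [0.4452, -0.2678, 0.0756]
orientation: [-3.082, -0.608, 0.0]
contact_force: [-1.3, -0.2, -0.1]
finger_gap: 0.0685
time_s: 41.37
tool_pos: [0.4461, -0.2682, 0.2777]
orientation: [3.08, 0.608, 0.004]
contact_force: [0.1, -0.5, -0.3]
finger_gap: 0.0867
cap h0.1219 [ 0.4434 -0.2691] [0.033  0.0342] px [278. 186.]
cap h0.1220 [ 0.4893 -0.2508] [0.0325 0.0332] px [278. 136.]
cap h0.1221 [ 0.5339 -0.2317] [0.0322 0.0328] px [277.  81.]
cap h0.1222 [ 0.5802 -0.214 ] [0.0325 0.0335] px [279.  20.]
[ 0.44530696 -0.26791828  0.2758292 ]
jar [ 0.71122331 -0.0101094   0.09887202]
jar [ 0.69725529 -0.01267138  0.09873767]
```

View pics/z.png

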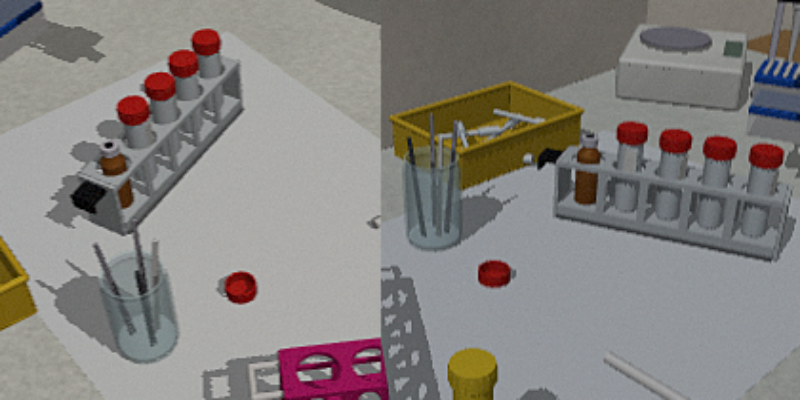

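All four tubes stand upright in pockets 1–4, caps at (133,110) to (206,42) in the scene crop. The vial is in place at (112,175) and the jar is unmoved at (140,305). The gripper is open and clear, so I'm handing in.

```bash
python3 -c "
from rig import ctrl
print(ctrl.hand_in())"
```

```text
the job is handed in; nothing more can be done
None
```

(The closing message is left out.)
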